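# Park and bolt the sliding lensmeter platform

### The job

Park the lensmeter: with shut fingertips push the sliding platform by its raised right-hand end all the way to its stop, then push the barrel bolt's ball knob along its slot until the bolt is fully home in the keeper, and push the knob down sideways as far as it goes into the side notch so that the bolt is locked. Do it by pushing alone: do not grip or force the knob, do not touch the lensmeter, leave the small bottle that rides on the platform standing there, and leave the other things lying about where they are.

Things in the scene. Friction and masses are not known exactly. Their poses are not given: they have to be found in the camera images.
- slide_base: Fixed aluminium runners on the table, 660 mm long, 260 mm over their outsides, turned up to 10 degrees. Origin on the table; x across the runners, away from the robot; y along them towards the home stop (robot's left); z up. All offsets below use these axes. Steel keeper (16 x 46 mm, 73 high, 17 mm hole at height 52) at x +155, y -50. Two 3 mm flat bars lie between the runners.
- platform (a joint): Travel in m of the grey board (280 mm in x, 520 in y, top 36 mm above the table) along +y of slide_base: 0 rightmost, 0.100 home against the stop; starts at 0 to 0.04. Resists with about 4 N and stays where left. Carries the lensmeter, the bolt and a small bottle. Only when it is home does the bolt meet the hole of the keeper.
- push_end (a point): Point on the outer (-y) face of the platform's raised right-hand end, 40 mm above the table, 50 mm to the near (-x) side of the platform's middle. This end is an aluminium strip 280 mm long in x, 8 thick, 19 to 56 mm above the table; push it towards +y. The bolt's axis lies 70 mm in +y from this face; its knob starts 100 mm in +x of this point.
- bolt (a joint): Travel in m of the 12 mm steel bolt along +x of slide_base: 0 drawn back, 0.040 fully home; starts at 0 to 0.004. Resists with about 1.5 N, stays where left. Its barrel (tube of 26 mm diameter, 105 long, along x, top 65 mm above the table) has an L-shaped slot: a straight leg on top and, at its far end, a side notch round to +y. The knob can turn only within 2 mm of home.
- bolt_knob (a joint): Turn of the knob about the bolt's axis in rad: 0 upright (its start), 1.05 (60 degrees) laid over to +y, down in the side notch as far as it goes. It turns only at the far end of the slot; resists with about 1 N at the ball and stays where left. When turned down, the bolt cannot slide back.
- knob_centre (a point): Centre of the bolt's steel ball knob (20 mm diameter) on a 7 mm stem that stands out of the slot, 42 mm from the bolt's axis: 94 mm above the table when upright; 73 mm above it and 36 mm farther to +y when turned fully down. It moves 40 mm in +x from drawn back to home, and rides with the platform.
- lensmeter: White desk instrument, 235 mm (x) x 190 mm (y) and 415 mm high, fixed on the platform; origin at the middle of its underside, 320 mm in +y of the bolt's axis. Not to be touched.
- spray_bottle: Small white bottle with a black cap, 40 mm diameter, 120 mm high, standing loose on the near side of the platform; origin at the middle of its underside. It rides along and must stay standing.
- drop_bottle: Small white bottle with a paper label, 30 mm diameter, 70 mm high, standing on the table beyond the keeper; origin at the middle of its underside. Bystander.
- occluder: Flat black paddle, 207 mm long, 64 wide at its round end, 8 thick, lying on the table beyond the runners, left of the keeper; origin under the handle's centre line 110 mm from the handle's end, x along the handle to the round end. Bystander.
- glasses_case: Grey spectacle case, 160 x 60 x 40 mm, on the table to the right of the runners; origin at the middle of its underside, x along its length. Bystander.
There are look-alikes about, which are no part of the job. Leave any blue look-alike of the spray_bottle alone.

How it is judged:
By the outcome, as a careful person would: the job done as asked, in the order asked, and still so for the second after the job is handed in, with the robot touching nothing.
It also fails if it takes over 53 s, if anything falls off the work surface, if the arm or the gripper's body presses on something with over 40 N, if the wrist force passes 120 N, or if a joint passes its speed limit or range.

### The arm

A 7-joint arm with a two-finger parallel gripper is mounted at the origin on the work surface. World frame = base frame: x ahead of the robot, y to its left, z up, the work surface at z = 0. Lengths are in m, angles in rad, forces in N, time in s.
With the tool pointing down it reaches from about 0.425 to 0.875 m from the base axis. Payload 4.7 kg.
Tool frame: the origin (TCP) lies at the very end of the fingers, on their centre line; the grasp point (between the pads) lies 19 mm behind it; z points along the fingers, y is the direction in which the jaws open and shut (so a half turn about z gives the same grasp; the last joint's range is limited). The gripper opens to 87 mm and grips with 3 to 60 N. Pads are 19 mm wide; open, the fingers measure 117 mm over their backs; the gripper's body (75 mm by 190 mm) begins 51 mm behind the grasp point.
Start: joints at [1.212, 0.321, -0.07, 1.45, 0.023, 1.371, -0.057], TCP at [0.237, -0.605, 0.223] pointing down, gripper open.
Joint ranges: [-2.86, 2.86], [-0.3, 2.09], [-1.38, 1.24], [0.06, 2.45], [-1.56, 4.7], [0.09, 2.05], [-2.69, 2.69]. Speed limits (rad/s): [2.57, 2.57, 3.14, 3.14, 3.14, 3.14, 3.14].

### API

Orientations are given as a rotation vector (axis times angle).
In Python, from bench import * gives the robot as it stands.
- The arm moves only by the shell command python3 -m jog 'ROWS' [OPENING] [FORCE]. ROWS is JSON, a list of rows, each a list of 4 numbers: the shift along the world's x, y, z in mm, then the turn about the world's z in rad. In form: [[x, y, z, twist], ...]. A call has exactly 8 rows; each row is the pose to reach, as a shift and turn from the pose commanded when the call began; what a row does not reach only later rows make up. A row lasts 1/8 s, in which the tool goes at most 62.5 mm and 10.7 degrees, less where a joint would pass 70% of its speed; a pose out of reach is approached as far as the arm can. A call with a gripper value outside its range is refused whole. OPENING is the opening, from -1 (shut) to 1 (fully open), set as the call begins (- or left out, the last holds). The fingers move at their own pace and stop on an object; FORCE is the grip in N (left out, the last holds). Time passes only in rows, so rows that repeat a pose let the fingers close, or fill a call up. It gives the time, the measured TCP pose, the force and the opening at its end, in the units of the state.
- get_state(): the state, without advancing time (a new reading comes with each control period).
- get_image(name): name is "scene" or "top"; returns a dict with "image" (420x560x3 uint8, red, green, blue), "fx", "fy", "cx", "cy" (pixels), "D" ([k1, k2, p1, p2, k3] as OpenCV has them; the pictures are not rectified), "position" and "rotation" of the camera in the world. Camera axes: x right, y down, z forward; pixel columns grow to the right and rows downward; lengths in m; the calibration is good to about 2 mm. A picture is of the moment at which its call begins. There is no depth.
- close_job(): hands the job in, once; it reports no verdict.
The state is a dict: "time": time; "joint_positions": joint angles; "qd": joint speeds; "joint_torque": joint torques, N m; "position": TCP position; "tool_rot": TCP orientation; "ft_force": force on the tool from outside, world axes, zero at the start; "torque": the same for the moment, N m; "grip_width": opening from 0.0 (shut) to 1.0 (fully open).
Only numpy, scipy, OpenCV 4.12 (cv2) and the standard library are available. Lean on these libraries where they do the work, as an engineer would, in place of code of your own. Each camera call takes 0.05 s, during which the arm holds its last target. There are 200 camera calls.

## Working session

There is one attempt and no reset: what is moved stays moved. The work goes in short steps, Python scripts to look and compute and a shell command to move; the robot and the scene stay as the last step left them, time stands still between calls to the robot, and variables do not carry over. Pictures are saved under pics/ and viewed, about 8 in all and at most 12, crops included, and the job is handed in when it is done.

```bash
mkdir -p pics; ls
python3 - <<'E'
from bench import *
import cv2
for n in("scene","top"):
    d=get_image(n); cv2.imwrite(f"pics/{n}0.png",d["image"][:,:,::-1])
    print(n,{k:v for k,v in d.items() if k!="image"})
print(get_state())
E
```

```text
pics
scene {'fx': 405.37445138061423, 'fy': 405.37445138061423, 'cx': 283.30528895815485, 'cy': 205.20198828009285, 'D': array([-0.00528219,  0.        ,  0.        ,  0.        ,  0.        ]), 'position': array([1.00297771, 0.09578994, 0.87658394]), 'rotation': array([-1.56612763, -2.27694067,  0.65396027])}
top {'fx': 388.17614397500165, 'fy': 388.17614397500165, 'cx': 287.2326576578866, 'cy': 208.26135785835493, 'D': array([-0.11042104,  0.        ,  0.        ,  0.        ,  0.        ]), 'position': array([ 0.39159519, -0.09686234,  0.94904022]), 'rotation': array([-2.19954009,  2.01521935, -0.21584261])}
{'time': 0.1, 'joint_positions': array([ 1.2121097 ,  0.32173867, -0.07009122,  1.45155329,  0.02263528,
        1.37078856, -0.05695166]), 'qd': array([-0.00100645, -0.00226502,  0.0013652 , -0.00266612,  0.00128829,
        0.00187041,  0.00118477]), 'joint_torque': array([ 6.46002609e-04, -4.92569268e+01, -4.05090423e-01, -3.13400209e+01,
       -6.41427655e-02,  3.94986849e-02,  8.60575278e-05]), 'position': array([ 0.23650577, -0.60491856,  0.22157743]), 'tool_rot': array([-3.08556470e+00, -5.81866048e-01,  6.87036049e-04]), 'ft_force': array([ 0.63501685,  0.15035337, -0.18313942]), 'torque': array([ 0.01583994, -0.05803236, -0.00835551]), 'grip_width': 0.9993415103147221}
```

View pics/scene0.png

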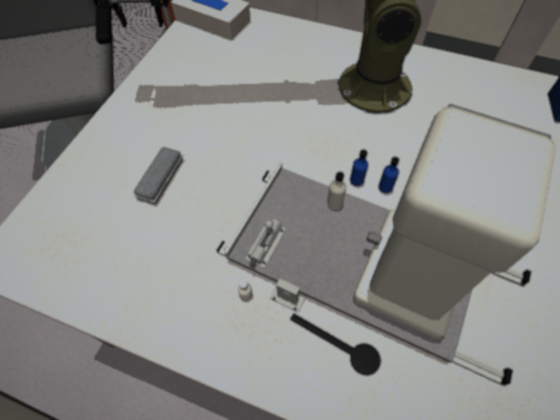

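View pics/top0.png

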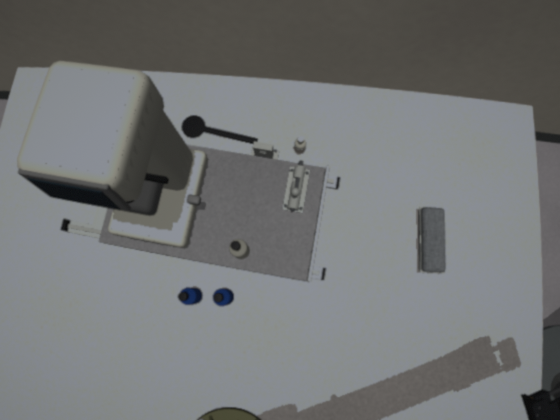

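The scene view shows the platform with its bright right-hand strip (from about 280,168 to 228,262). The bolt is near (266,240), the keeper at (288,292), and the bottle on the platform at (337,190). In the top view the strip runs from (328,170) to (312,278), the bolt is near (297,185), and the keeper is at (264,150). I'll zoom in on both.

Run:
```python
import cv2,numpy as np
t=cv2.imread("pics/top0.png")[135:290,225:345]; s=cv2.imread("pics/scene0.png")[155:310,205:315]
f=lambda i:cv2.resize(i,None,fx=3.4,fy=3.4,interpolation=cv2.INTER_CUBIC)
c=np.hstack([f(t),f(s)]); print(c.shape); cv2.imwrite("pics/crop0.png",cv2.convertScaleAbs(c,alpha=1.3))
```

```text
(527, 782, 3)
```

View pics/crop0.png

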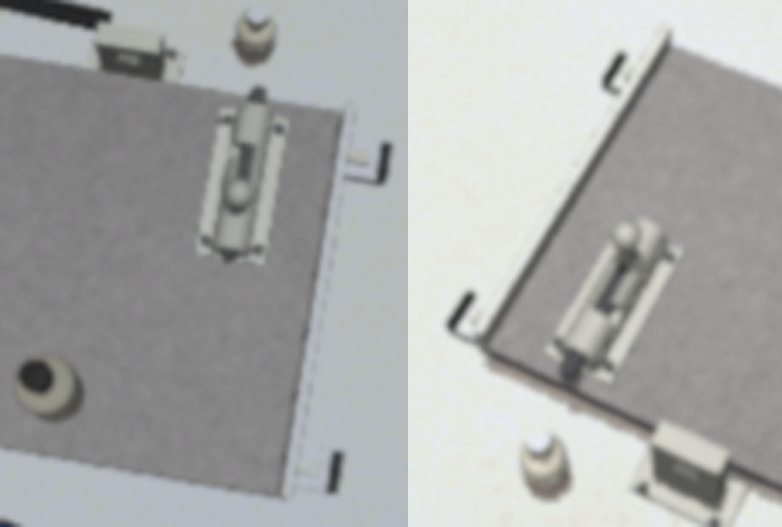

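Pixels from the crop: in the top view the ball is at about (295.3,191.8) and the strip's outer ends at about (328.5,166.8) and (309.4,281.2). In the scene view the ball is at about (269.4,224.4). I'll compute positions and cross-check them.

```bash
cat > h.py <<'E'
from bench import *
import cv2,numpy as np
def ray(d,px):
    K=np.array([[d["fx"],0,d["cx"]],[0,d["fy"],d["cy"]],[0,0,1]])
    p=cv2.undistortPoints(np.array([[px]],float),K,d["D"])[0,0]
    return np.array(d["position"]),cv2.Rodrigues(d["rotation"])[0]@np.array([p[0],p[1],1])
def plane(d,px,z):
    o,r=ray(d,px); return o+r*(z-o[2])/r[2]
def tri(a,pa,b,pb):
    o1,r1=ray(a,pa);o2,r2=ray(b,pb)
    s=np.linalg.lstsq(np.stack([r1,-r2],1),o2-o1,rcond=None)[0]
    p,q=o1+s[0]*r1,o2+s[1]*r2; return (p+q)/2,np.linalg.norm(p-q)
def proj(d,P):
    K=np.array([[d["fx"],0,d["cx"]],[0,d["fy"],d["cy"]],[0,0,1]])
    R=cv2.Rodrigues(d["rotation"])[0].T
    return cv2.projectPoints(np.array(P,float).reshape(-1,3),cv2.Rodrigues(R)[0],-R@d["position"],K,d["D"])[0][:,0]
E
python3 - <<'E'
from h import *
np.set_printoptions(precision=4,suppress=True)
t,s=get_image("top"),get_image("scene")
T=lambda x,y:(225+x/3.4,135+y/3.4); S=lambda x,y:(205+(x-408)/3.4,155+y/3.4)
print("ball",tri(t,T(239,193),s,S(627,236)),plane(t,T(239,193),.094),plane(s,S(627,236),.094))
print("bolt tip",tri(t,T(257,95),s,S(570,370)))
def yaw(a,b):
    v=b-a; return np.linalg.norm(v),np.degrees(np.arctan2(-v[0],v[1]))+0
for n,a,b in [("outer top",plane(t,T(297,497),.056),plane(t,T(355,108),.056)),("outer sc",plane(s,S(668,30),.056),plane(s,S(483,343),.056)),
  ("inner top",plane(t,T(280,493),.036),plane(t,T(343,115),.036))]:
    v=b-a; print(n,a,b,np.linalg.norm(v),"yaw",np.degrees(np.arctan2(-v[1]*-1,v[0])))
print("keeper top ctr",plane(t,T(130,35),.073),plane(s,S(692,445),.073))
print("spray",plane(t,T(36,376),.156),"drop",plane(s,S(545,480),.03),"case",plane(t,(420,240),.04))
E
```

```text
ball (array([ 0.6121, -0.0983,  0.0915]), np.float64(0.00326442240896094)) [ 0.612  -0.0998  0.094 ] [ 0.6129 -0.0961  0.094 ]
bolt tip (array([ 0.6962, -0.1055,  0.0498]), np.float64(0.0028769262576690906))
outer top [ 0.4166 -0.1559  0.056 ] [ 0.6912 -0.1769  0.056 ] 0.2754029490812024 yaw -4.366224663659505
outer sc [ 0.4205 -0.143   0.056 ] [ 0.7009 -0.1631  0.056 ] 0.2811171998668067 yaw -4.092733915753143
inner top [ 0.4188 -0.1455  0.036 ] [ 0.6918 -0.1703  0.036 ] 0.2740644765650951 yaw -5.207223995428985
keeper top ctr [ 0.7253 -0.0139  0.073 ] [ 0.7232 -0.0093  0.073 ]
spray [0.4719 0.013  0.156 ] drop [ 0.7633 -0.0938  0.03  ] case [ 0.5342 -0.4069  0.04  ]
```

```bash
python3 -m jog '[[33,50,0,-0.06],[67,100,0,-0.12],[100,150,0,-0.18],[133,200,0,-0.24],[167,250,0,-0.3],[200,300,0,-0.36],[233,350,0,-0.42],[260,390,0,-0.455]]' -1; python3 -m jog '[[3,5,-30,0],[5,10,-60,0],[5,10,-90,0],[5,10,-120,0],[5,10,-150,0],[5,10,-170,0],[5,10,-182,0],[5,10,-182,0]]'
python3 - <<'E'
from h import *
s=get_state();print(s["position"],s["ft_force"],s["grip_width"]);print(cv2.Rodrigues(s["tool_rot"])[0].round(3))
for n in("scene","top"): cv2.imwrite(f"pics/{n}1.png",get_image(n)["image"][:,:,::-1])
a=cv2.imread("pics/top1.png")[130:300,190:350];b=cv2.imread("pics/scene1.png")[140:310,190:350]
cv2.imwrite("pics/c1.png",cv2.resize(np.hstack([a,b]),None,fx=2.5,fy=2.5,interpolation=2))
E
```

```text
time: 1.2
position: [0.4978, -0.2128, 0.2227]
tool_rot: [3.139, -0.128, 0.001]
ft_force: [-0.2, -0.1, 0.4]
grip_width: 0.174
time: 2.2
position: [0.5012, -0.2051, 0.04]
tool_rot: [-3.138, 0.129, 0.002]
ft_force: [1.6, -0.9, -0.7]
grip_width: 0.007
[ 0.50118513 -0.20514257  0.03996211] [ 1.57028897 -0.86410594 -0.67258063] 0.007460800103505346
[[ 0.997 -0.082 -0.001]
 [-0.082 -0.997  0.001]
 [-0.001 -0.001 -1.   ]]
```

View pics/c1.png

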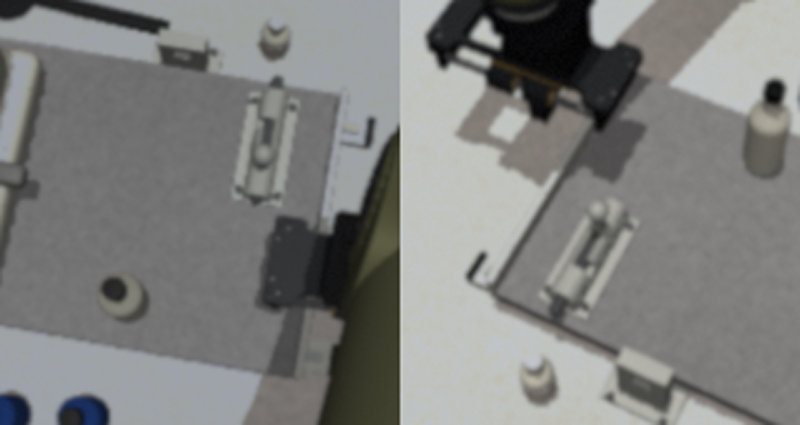

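The gripper is shut and square to the strip, about 30 mm outside it, and nothing has moved. Next I push along +y of slide_base.

```bash
python3 -m jog '[[1,10,0,0],[1.6,20,0,0],[2.2,27,0,0],[2.7,34,0,0],[3.3,41,0,0],[3.8,48,0,0],[4.4,55,0,0],[5,62,0,0]]'; python3 -m jog '[[0.6,7,0,0],[1,13,0,0],[1.6,20,0,0],[2,26,0,0],[2.5,31,0,0],[2.9,36,0,0],[3.3,41,0,0],[3.6,45,0,0]]'
python3 - <<'E'
from h import *
t=get_image("top")["image"];s=get_image("scene")["image"]
cv2.imwrite("pics/t2.png",t[:,:,::-1]);cv2.imwrite("pics/s2.png",s[:,:,::-1])
E
```

```text
time: 3.3
position: [0.5068, -0.1448, 0.0407]
tool_rot: [3.137, -0.131, 0.001]
ft_force: [0.6, -5.1, -0.6]
grip_width: 0.004
time: 4.3
position: [0.5107, -0.0981, 0.0408]
tool_rot: [3.139, -0.129, 0.001]
ft_force: [2.8, -3.9, -1.0]
grip_width: 0.009
```

```bash
python3 -m jog '[[0.2,2,0,0],[0.4,5,0,0],[0.6,7,0,0],[0.8,9,0,0],[0.9,11,0,0],[1,13,0,0],[1.1,14,0,0],[1.2,15,0,0]]'; python3 -m jog '[[0.1,1,0,0],[0.2,2,0,0],[0.2,3,0,0],[0.3,4,0,0],[0.4,5,0,0],[0.5,6,0,0],[0.6,7,0,0],[0.6,8,0,0]]'
```

```text
time: 5.4
position: [0.5111, -0.0832, 0.0404]
tool_rot: [3.139, -0.129, -0.002]
ft_force: [-3.1, -3.4, 1.0]
grip_width: 0.004
time: 6.4
position: [0.5118, -0.0754, 0.0404]
tool_rot: [3.139, -0.129, -0.001]
ft_force: [-2.8, -4.0, 0.5]
grip_width: 0.005
```

```bash
python3 -m jog '[[0.1,1,0,0],[0.2,2,0,0],[0.2,3,0,0],[0.3,4,0,0],[0.4,5,0,0],[0.5,6,0,0],[0.6,7,0,0],[0.6,8,0,0]]'
python3 - <<'E'
from h import *
t=get_image("top")["image"];s=get_image("scene")["image"]
cv2.imwrite("pics/c3.png",cv2.resize(np.hstack([t[130:300,170:330],s[140:310,220:380]])[:,:,::-1],None,fx=2.5,fy=2.5,interpolation=2))
E
```

```text
time: 7.4
position: [0.512, -0.0725, 0.0404]
tool_rot: [3.133, -0.133, -0.001]
ft_force: [-4.1, -14.8, -0.3]
grip_width: 0.008
```

View pics/c3.png

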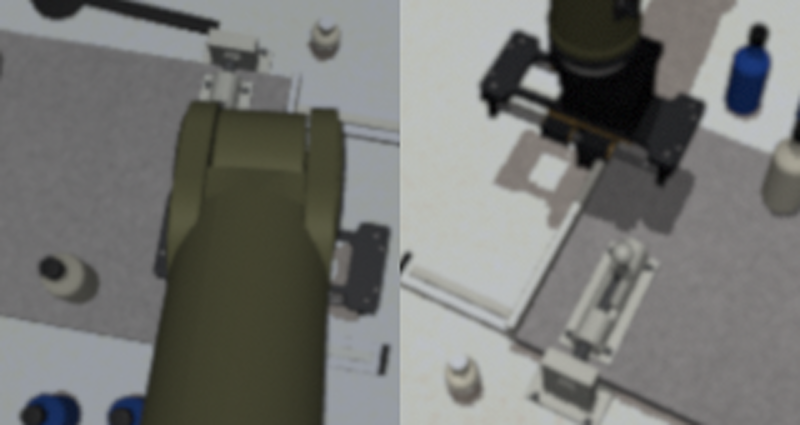

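The platform stopped with the force rising to 15 N, and the bolt now points at the keeper. The bottle is still standing. The ball is at about (310.4,239.6) in the scene view. I'll compute its position and back off.

```bash
python3 -m jog '[[-1,-8,0,0],[-2,-20,0,0],[-3,-35,0,0],[-3,-40,30,0],[-3,-40,60,0],[-3,-40,90,0],[-3,-40,110,0],[-3,-40,110,0]]'
python3 - <<'E'
from h import *
s=get_image("scene");t=get_image("top")
p=plane(s,(310.4,239.6),.094);print(p,get_state()["position"],proj(t,p))
cv2.imwrite("pics/c4.png",cv2.resize(np.hstack([t["image"][130:250,200:320],s["image"][200:320,250:370]])[:,:,::-1],None,fx=3.3,fy=3.3,interpolation=2))
E
```

```text
time: 8.5
position: [0.5112, -0.1079, 0.1522]
tool_rot: [3.138, -0.129, 0.006]
ft_force: [-1.0, 0.4, 0.2]
grip_width: 0.001
[6.16168612e-01 5.55482959e-04 9.40000000e-02] [ 0.50946847 -0.10753907  0.14992379] [[251.57961678 186.26714737]]
```

View pics/c4.png

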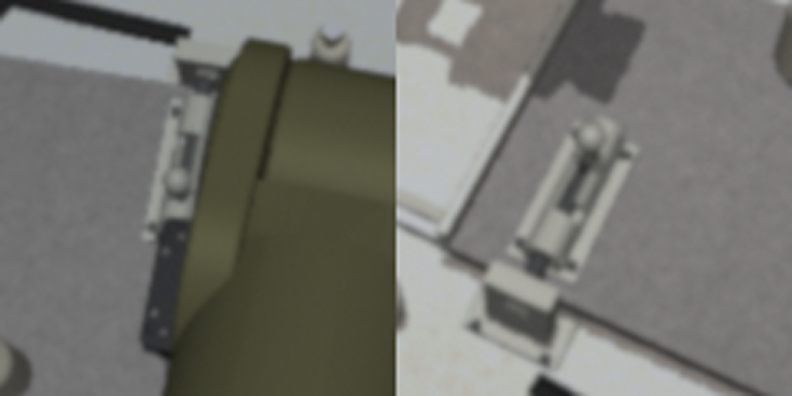

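Run:
```python
from h import *
s=get_image("scene");t=get_image("top")
a,b=(253.9,185.2),(309.7,241.5)
print(tri(t,a,s,b),plane(t,a,.094),plane(s,b,.094))
```

```text
(array([ 0.61963134, -0.00192871,  0.08982662]), np.float64(0.004333185620256181)) [ 0.61913672 -0.00445773  0.094     ] [0.62101007 0.00064382 0.094     ]
```

```bash
python3 -m jog '[[25,40,0,0],[50,80,0,0],[73,111,0,0],[73,111,-20,0],[73,111,-45,0],[73,111,-60,0],[73,111,-68,0],[73,111,-68,0]]'; python3 -m jog '[[3,-0.2,0,0],[6,-0.5,0,0],[9,-0.7,0,0],[12,-1,0,0],[15,-1.2,0,0],[18,-1.5,0,0],[21,-1.7,0,0],[24,-2,0,0]]'
```

```text
time: 9.7
position: [0.5824, 0.0032, 0.0821]
tool_rot: [3.139, -0.13, -0.001]
ft_force: [-0.1, 0.6, 0.4]
grip_width: 0.006
time: 10.7
position: [0.6066, 0.0017, 0.0825]
tool_rot: [3.139, -0.129, -0.001]
ft_force: [-1.6, 0.7, 0.6]
grip_width: 0.003
```

Contact at about 1.6 N, which matches the bolt's resistance. Pushing on.

```bash
python3 -m jog '[[3,-0.2,0,0],[6,-0.5,0,0],[9,-0.7,0,0],[12,-1,0,0],[15,-1.2,0,0],[18,-1.5,0,0],[21,-1.7,0,0],[24,-2,0,0]]';  python3 -m jog '[[1,0,0,0],[2,-0.2,0,0],[3,-0.2,0,0],[4,-0.3,0,0],[5,-0.4,0,0],[6,-0.5,0,0],[7,-0.6,0,0],[8,-0.6,0,0]]'
```

```text
time: 11.7
position: [0.6309, -0.0005, 0.0826]
tool_rot: [3.139, -0.129, -0.0]
ft_force: [-2.6, -0.4, 0.2]
grip_width: 0.007
time: 12.7
position: [0.6388, -0.0011, 0.0826]
tool_rot: [3.139, -0.129, -0.0]
ft_force: [-1.0, -1.0, 0.1]
grip_width: 0.008
```

```bash
python3 -m jog '[[0.5,0,0,0],[1,0,0,0],[1.5,0,0,0],[2,0,0,0],[2.5,0,0,0],[3,0,0,0],[3,0,0,0],[3,0,0,0]]'
```

```text
time: 13.7
position: [0.64, -0.0007, 0.0824]
tool_rot: [3.139, -0.129, -0.006]
ft_force: [-6.8, -1.2, 3.2]
grip_width: 0.004
```

```bash
python3 -m jog '[[0.5,0,0,0],[1,0,0,0],[1.5,0,0,0],[2,0,0,0],[2,0,0,0],[2,0,0,0],[2,0,0,0],[2,0,0,0]]'; python3 -m jog '[[-6,0,0,0],[-15,1,0,0],[-25,2,0,0],[-25,2,20,0],[-25,2,50,0],[-26,-48,50,0],[-26,-78,50,0],[-26,-78,50,0]]'
python3 - <<'E'
from h import *
s=get_image("scene");t=get_image("top");print(get_state()["position"])
cv2.imwrite("pics/c5.png",cv2.resize(np.hstack([t["image"][130:250,200:320],s["image"][200:320,250:370]])[:,:,::-1],None,fx=3.3,fy=3.3,interpolation=2))
E
```

```text
time: 14.7
position: [0.6404, -0.0004, 0.0824]
tool_rot: [3.138, -0.128, -0.011]
ft_force: [-12.3, -1.4, 7.1]
grip_width: 0.009
time: 15.7
position: [0.6184, -0.0833, 0.1341]
tool_rot: [3.136, -0.138, 0.003]
ft_force: [-0.4, -0.2, 0.6]
grip_width: 0.008
[ 0.61839074 -0.07840287  0.13377278]
```

View pics/c5.png

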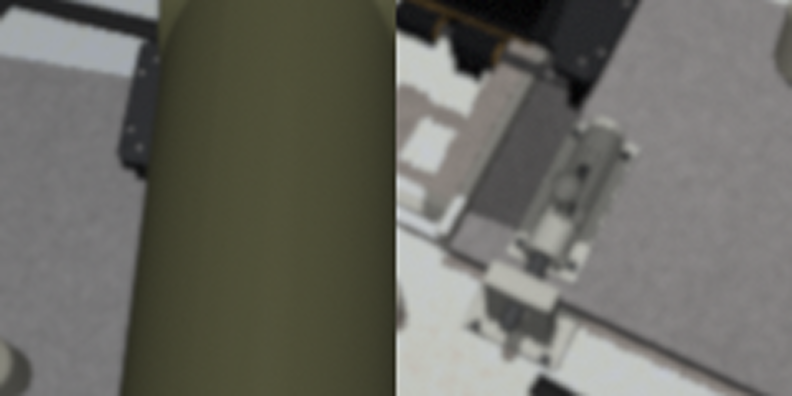

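The bolt tip shows through the keeper, at about (510,345) in the crop, and the knob is at the far end of the slot, still upright. I'll go to the −y side of the knob and push it over to +y.

```bash
python3 -m jog '[[15,10,0,0],[30,25,0,0],[39,40,0,0],[39,40,-15,0],[39,40,-30,0],[39,40,-42,0],[39,40,-48,0],[39,40,-48,0]]'; python3 -m jog '[[0.3,4,0,0],[0.6,8,0,0],[1,12,0,0],[1.2,16,-0.5,0],[1.5,19,-1,0],[1.8,22,-2,0],[2,25,-3,0],[2.2,28,-4,0]]'
```

```text
time: 16.8
position: [0.6563, -0.0395, 0.084]
tool_rot: [3.139, -0.13, -0.002]
ft_force: [0.1, -0.0, -0.4]
grip_width: 0.006
time: 17.8
position: [0.6589, -0.0108, 0.0804]
tool_rot: [3.139, -0.129, -0.0]
ft_force: [-0.4, -1.3, 0.0]
grip_width: 0.007
```

```bash
python3 -m jog '[[0.2,3,-1,0],[0.5,6,-2.5,0],[0.7,9,-4,0],[0.9,12,-5.5,0],[1.1,14,-7,0],[1.3,16,-8,0],[1.4,18,-9,0],[1.5,19,-9.5,0]]'; python3 -m jog '[[0,1,0,0],[0.1,2,0,0],[0.2,3,0,0],[0.3,4,0,0],[0.4,5,0,0],[0.4,5,0,0],[0.4,5,0,0],[0.4,5,0,0]]'
```

```text
time: 18.8
position: [0.6603, 0.0083, 0.071]
tool_rot: [-3.139, 0.129, 0.0]
ft_force: [-0.1, -1.1, 0.2]
grip_width: 0.007
time: 19.8
position: [0.6606, 0.0113, 0.0706]
tool_rot: [3.137, -0.131, -0.001]
ft_force: [-0.8, -4.6, -3.2]
grip_width: 0.007
```

```bash
python3 -m jog '[[0,1,0,0],[0.1,2,0,0],[0.2,3,0,0],[0.3,3,0,0],[0.3,3,0,0],[0.3,3,0,0],[0.3,3,0,0],[0.3,3,0,0]]'; python3 -m jog '[[-0.5,-8,0,0],[-1.5,-25,3,0],[-3,-45,20,0],[-3,-60,60,0],[-13,-100,100,0],[-33,-150,120,0],[-53,-200,120,0],[-73,-250,120,0]]'
python3 - <<'E'
from h import *
s=get_image("scene");t=get_image("top");print(get_state()["position"])
cv2.imwrite("pics/c6.png",cv2.resize(np.hstack([t["image"][130:250,200:320],s["image"][200:320,250:370]])[:,:,::-1],None,fx=3.3,fy=3.3,interpolation=2))
cv2.imwrite("pics/s6.png",s["image"][:,:,::-1])
E
```

```text
time: 20.8
position: [0.6606, 0.0116, 0.0705]
tool_rot: [3.134, -0.133, -0.003]
ft_force: [-1.0, -9.3, -1.4]
grip_width: 0.006
time: 21.8
position: [0.5879, -0.2354, 0.1923]
tool_rot: [-3.139, 0.128, -0.004]
ft_force: [0.2, -0.3, 0.6]
grip_width: 0.008
[ 0.58473057 -0.24340548  0.19149343]
```

View pics/c6.png

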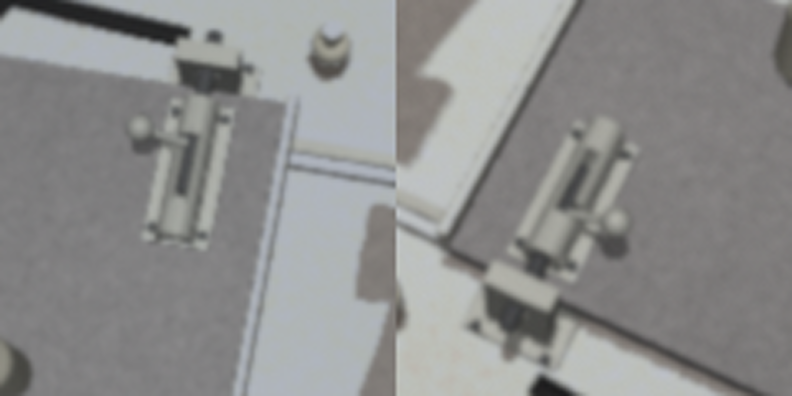

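View pics/s6.png

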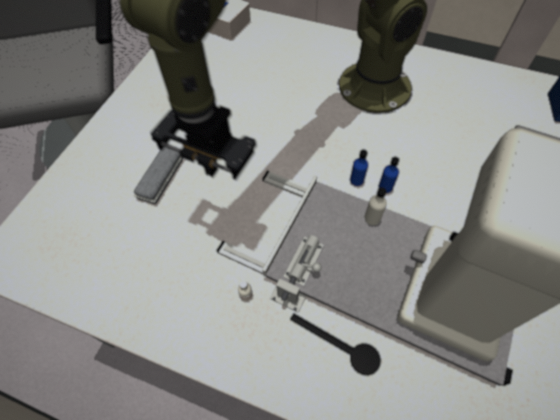

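The knob lies over to +y, at about (141,128) in the top crop and (615,223) in the scene crop. The bolt shows through the keeper, the white bottle stands, and the bystanders look unmoved. One numeric check, then I hand in.

Run:
```python
from h import *
s=get_image("scene");t=get_image("top")
print(tri(t,(242.7,168.8),s,(316.4,267.6))); st=get_state(); print(st["position"],st["ft_force"],abs(st["qd"]).max(),st["time"])
print(close_job())
```

```text
(array([0.66304721, 0.03019115, 0.06962913]), np.float64(0.0025699406145967938))
[ 0.58768682 -0.23553284  0.19154556] [0.55755345 0.71352002 0.18132356] 0.04424345721867064 22.0
the job is handed in; nothing more can be done
None
```

The lensmeter is parked and locked, done by pushing alone with shut fingertips, and the job was handed in at 22 s of the 53 s allowed.

- **Platform:** pushed by its right-hand strip until it stopped dead, with the force rising from about 4 N to 15 N. The last picture shows the board against the stop.
- **Bolt:** pushed along its slot until it stopped at about 12 N. Its tip shows through the keeper.
- **Knob:** pushed over to +y, stopping at about 9 N.
- **Last checks:** I measured the knob at (0.663, 0.030, 0.070). It came out 3 mm below the 73 mm it should have when fully down, and about 32 mm to +y of the upright position against the 36 mm expected. The two camera views disagreed by 2.6 mm on that point, and by up to 5 mm on the ball earlier, so this fits fully down within camera error.
- **Surroundings:** the white bottle still stands on the platform, and the other things look unmoved. I compared those by eye only. The arm was clear and touching nothing at hand-in.

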